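# Take the blood tubes out of the sample cassette

### The arm

A 7-joint arm with a two-finger parallel gripper is mounted at the origin on a cart in front of the work surface, level with it; the furniture and walls round the work are solid. World frame = base frame: x ahead of the robot, y to its left, z up, the work surface at z = 0. Lengths are in m, angles in rad, forces in N, time in s.
With the tool pointing down it reaches from about 0.425 to 0.825 m from the base axis. Payload 3.6 kg.
Tool frame: the origin (TCP) lies at the very end of the fingers, on their centre line; the grasp point (between the pads) lies 19 mm behind it (arm.pinch_z is the distance from the TCP to the grasp point, in m); z points along the fingers, y is the line along which they close (so a half turn about z gives the same grasp; the last joint's range is limited). The gripper opens to 93 mm and grips with 3 to 60 N. Pads are 15 mm wide; open, the fingers measure 128 mm over their backs; the gripper's body (75 mm by 188 mm) begins 65 mm behind the grasp point.
Start: joints at [-1.167, 0.615, -0.013, 1.423, 0.008, 1.103, -0.04], TCP at [0.271, 0.591, 0.219] pointing down, gripper open.
Joint ranges: [-3.12, 3.12], [-0.3, 2.06], [-1.34, 1.32], [0.26, 2.42], [-1.36, 4.5], [0.01, 1.98], [-2.84, 2.84]. Speed limits (rad/s): [2.79, 2.79, 3.14, 3.14, 3.14, 3.14, 3.14].

### API

Orientations are given as a unit quaternion [w, x, y, z].
In Python, from bench import monitor, optics, order, arm gives the robot as it stands.
- The arm moves only by the tool play_rows, never from a script. Its argument "plan" is a list of rows, each an object of numbers: "claw": the gripper command: -1 is fully open, 1 is shut, values between are in proportion; "tx", "ty", "tz": the shift along the tool's x, y, z in cm; "spin": the turn about the tool's z in rad. In form: [{"claw": .., "tx": .., "ty": .., "tz": .., "spin": ..}, ...]. A call has 1 to 20 rows; each row is the pose to reach, as a shift and turn from the pose commanded when the call began, along the tool's axes at that moment; what a row does not reach only later rows make up. A row lasts 1/10 s, in which the tool goes at most 50 mm and 8.59 degrees, less where a joint would pass 70% of its speed; a pose out of reach is approached as far as the arm can. A call with a gripper value outside its range is refused whole. The fingers move at their own pace and stop on an object; "squeeze" is the grip in N (left out, the last holds). Time passes only in rows, so rows that repeat a pose let the fingers close. It gives the time, the measured TCP pose, the force, the opening and the grip force at its end, in the units of the state.
- monitor.get_obs(): the state, without advancing time (a new reading comes with each control period).
- optics.grab_frame(name): name is "scene" or "top"; returns (picture, depth): 420x560x3 uint8, red, green, blue; 420x560 float32, m along the optical axis (not along the pixel's ray), 0 where there is no reading.
- optics.camera_params(name): a dict with "fx", "fy", "cx", "cy" (pixels), "D" ([k1, k2, p1, p2, k3] as OpenCV has them; the pictures are not rectified), "R" (3x3) and "t" (3): a world point X has camera coordinates R X + t. Camera axes: x right, y down, z forward; pixel columns grow to the right and rows downward; lengths in m; the calibration is good to about 2 mm. A picture is of the moment at which its call begins. camera_params takes no time and is no camera call.
- order.sign_off(): hands the job in; it is judged then, once.
The state is a dict: "time": time; "joint_positions": joint angles; "joint_vel": joint speeds; "joint_efforts": joint torques, N m; "ee_pos": TCP position; "tcp_rot": TCP orientation; "contact_force": force on the tool from outside, world axes, zero at the start; "moment": the same for the moment, N m; "opening": finger opening in m; "grip_force": force on a finger pad.
Only numpy, scipy, OpenCV 4.12 (cv2) and the standard library are available. Lean on these libraries where they do the work, as an engineer would, in place of code of your own. Each camera call takes 0.05 s, during which the arm holds its last target. There are 200 camera calls.

### The job

Two capped blood tubes have come in lying in pockets of the steel sample cassette, among unused syringes. Swing the cassette's hinged hold-down bar back if it stands in your way, take both tubes out and lay them in the kidney dish, flat on its bottom and not dropped in; then swing the bar over and press it fully home in its clips. Leave the syringes in their pockets, and do not shift the dish or disturb the other things on the bench.

Things in the scene. Friction and masses are not known exactly. Their poses are not given: they have to be found in the camera images.
- cassette: Low steel tray, grey pocket rails, 174 (y) x 106 (x) mm, does not slide. Origin: centre of its underside, on the bench; x along the pockets, away from the robot; z up. Four pockets at y = -66, -22, 22, 66 mm, each 20 wide, 88 long, 12 deep (floor z = 8, rails to z = 20). Between the rails, |x| < 20, a finger trough (floor z = 6) runs across, open at both ends, bridged by what lies in the pockets.
- bar (a joint): Hold-down bar: a U of 5 mm steel rod, 181 mm wide, hinged on the cassette along its y. 0 = closed against its stop: cross rod over the front rail at cassette x = -26, z = 26 mm; pi/2 = upright; above about 1.9 it is clear of the pockets (stop at 2.5). It starts anywhere from 0.8 to 2.3. Stiff hinge: it stays where it is left and takes about 1 N at the cross rod; no snap.
- bar_grip (a point): Middle of the bar's cross rod, in a black rubber sleeve 9 mm in diameter and 50 mm long; 54 mm from the hinge line. When closed the rod lies between the prongs of two spring clips, 8 mm apart, up to z = 32, at cassette y = -44 and 44 mm.
- bar_hinge (a point): Middle of the bar's hinge line, fixed on the cassette at x = 28, y = 0, z = 26 mm; ears stand at the cassette's ends only.
- tube_1: Capped blood tube lying on its side, 80 mm long: round barrel 13 mm in diameter from y = -24 to 40 mm, cap 16 mm in diameter from y = -40 to -24. Origin: mid-length, at its underside (axis 8 mm higher); y along the tube towards the end without cap, z up. 11 to 20 g. Starts in any one of the four pockets, bridging the trough.
- tube_2: The second, equal blood tube, lying the other way round; axes as tube_1.
- syringe_1: Unused 2 ml syringe in another pocket: 79 long, barrel 10 wide, finger flange 21 wide. Origin: mid-length, underside; y along it. Stays in its pocket.
- syringe_2: The other syringe, equal.
- kidney_dish: Pale kidney-shaped dish with a paper liner, 220 (its y) x 99 (its x) x 40 mm, loose, 0.3 kg. Origin: on its underside; the walls stand at x = -39 and 61, y = -98 and 98 mm (2 mm to either side of these), rim z = 40. The flat bottom runs x = -19 to 51, y = -92 to 92 mm, its top at z = 4 mm.
- oil_bottle: Standing dropper bottle, 25 mm in diameter, 70 tall, bystander; origin: centre of its underside.
- buffer_bottle: Standing dropper bottle, 25 mm in diameter, 75 tall, bystander; origin: centre of its underside.
- marker_black: Marker pen lying down, 12 x 136 x 13 mm, long along its y, bystander.
- forceps: Steel forceps lying down, 19 x 134 x 8 mm, long along y, bystander.
- slide_stack: Stack of glass slides lying flat, 34 x 82 x 5 mm, long along y, bystander.
- stain_jar_a: Stain jar with a black lid, 67 mm in diameter, 114 tall, standing behind the work area beside the analyser, bystander; origin: centre of its underside.
- stain_jar_b: A second stain jar, equal, beside it, bystander.
- fixer_bottle: Standing dropper bottle, 25 mm in diameter, 85 tall, at the left corner of the analyser, bystander; origin: centre of its underside.

How it is judged:
By the outcome, as a careful person would: the job done as asked, in the order asked, and still so for the second after the job is handed in, with the robot touching nothing.
It also fails if it takes over 67 s, if anything falls off the work surface, if the arm or the gripper's body presses on something with over 40 N, if the wrist force passes 120 N, or if a joint passes its speed limit or range.

## Working session

There is one attempt and no reset: what is moved stays moved. The work goes in short steps, Python scripts to look and compute and a tool call to move; the robot and the scene stay as the last step left them, time stands still between calls to the robot, and variables do not carry over. Pictures are saved under pics/ and viewed, at most 13 in all, crops included, and the job is handed in when it is done.

Besides the shell and the picture viewer there is one more tool, called after "Request:" as name([rows], argument=value, ...), one row to a line, values as JSON. play_rows: Moves the arm, as the interface text tells. Its arguments: {"type":"object","properties":{"plan":{"type":"array","items":{"type":"object","properties":{"claw":{"type":"number"},"tx":{"type":"number"},"ty":{"type":"number"},"tz":{"type":"number"},"spin":{"type":"number"}}}},"squeeze":{"type":"number"}},"required":["plan"]}

```bash
ls; mkdir -p pics
python3 - <<'E'
from bench import monitor, optics, order, arm
import cv2,numpy as np
o=monitor.get_obs()
for k in('time','ee_pos','tcp_rot','opening'):print(k,o[k])
for n in('scene','top'):
    p,d=optics.grab_frame(n); np.savez(f'{n}0.npz',p=p,d=d)
    cv2.imwrite(f'pics/{n}0.png',p[:,:,::-1])
    c=optics.camera_params(n);print(n,c)
E
```

```text
pics
time 0.0
ee_pos [0.27051162 0.59017137 0.21749428]
tcp_rot [-2.45166628e-04  2.13202437e-01  9.77007211e-01 -1.25288416e-03]
opening 0.09283441653812617
scene {'fx': 381.24377371204025, 'fy': 381.24377371204025, 'cx': 275.6231261086349, 'cy': 215.65639898235898, 'D': array([0.00451445, 0.        , 0.        , 0.        , 0.        ]), 'R': array([[ 0.42508633, -0.90478874, -0.02567001],
       [-0.39948476, -0.16208594, -0.90229711],
       [ 0.81222752,  0.39380894, -0.43034982]]), 't': array([-0.25610183,  0.26475535,  0.45031207])}
top {'fx': 404.2180141679788, 'fy': 404.2180141679788, 'cx': 280.9241912429496, 'cy': 210.5328182007667, 'D': array([0.02272053, 0.        , 0.        , 0.        , 0.        ]), 'R': array([[ 0.10148823, -0.99483333, -0.00260423],
       [-0.97013816, -0.09838858, -0.22170169],
       [ 0.2203    ,  0.02502657, -0.97511106]]), 't': array([-0.04823654,  0.52791912,  0.77899092])}
```

View pics/scene0.png

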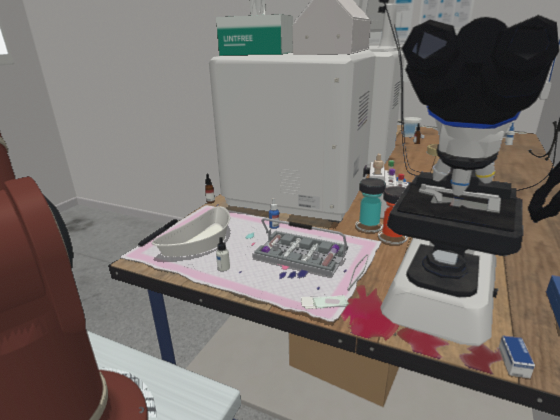

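View pics/top0.png

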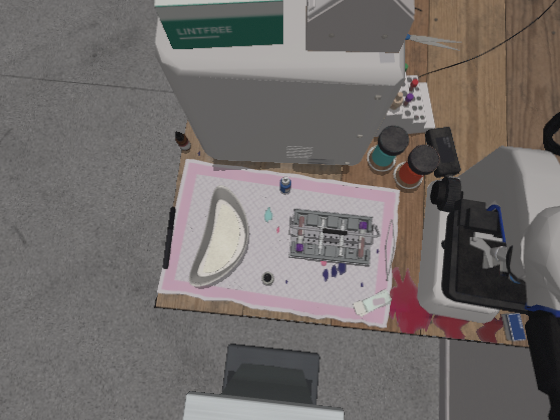

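The scene view shows the dish at (195,235), the cassette at (300,250) with the bar up (sleeve at 305,223), and bottles at (223,255) and (274,215). In the top view, the dish is at (220,240), the cassette at (331,237) and the sleeve at (335,232). I'll enlarge the work area.

```bash
cat > h.py <<'E'
import cv2,numpy as np
from bench import monitor, optics, order, arm
def cam(n):
    c=optics.camera_params(n);K=np.array([[c['fx'],0,c['cx']],[0,c['fy'],c['cy']],[0,0,1]]);return K,np.array(c['D']),np.array(c['R']),np.array(c['t'])
def ray(n,uv,z):
    K,D,R,t=cam(n);q=cv2.undistortPoints(np.float64(uv).reshape(-1,1,2),K,D)[:,0]
    d=np.c_[q,np.ones(len(q))]@R; C=-R.T@t
    return C+d*((z-C[2])/d[:,2])[:,None]
def proj(n,X):
    K,D,R,t=cam(n);return cv2.projectPoints(np.float64(X).reshape(-1,1,3),cv2.Rodrigues(R)[0],t,K,D)[0][:,0]
def cloud(n,d):
    K,D,R,t=cam(n);v,u=np.nonzero(d>0);q=cv2.undistortPoints(np.float64(np.c_[u,v]).reshape(-1,1,2),K,D)[:,0]
    P=np.zeros(d.shape+(3,));P[v,u]=(np.c_[q,np.ones(len(q))]*d[v,u][:,None]-t)@R;return P
E
python3 - <<'E'
from h import *
p=np.load('top0.npz')['p']; s=np.load('scene0.npz')['p']
a=cv2.resize(p[200:275,275:390,::-1],None,fx=6.9,fy=6.9,interpolation=cv2.INTER_CUBIC); cv2.imwrite('pics/c1.png',a)
d=np.load('top0.npz')['d']; P=cloud('top',d)
for uv in [(331,237),(220,240),(250,300),(335,232),(267,279),(286,185)]: print(uv,P[uv[1],uv[0]].round(4))
# dish: points with z .03-.045 left
X,Y,Z=P[...,0],P[...,1],P[...,2]
m=(Z>.008)&(Z<.09); m[:165]=0;m[320:]=0;m[:,:160]=0;m[:,410:]=0
n,l,st,ce=cv2.connectedComponentsWithStats(m.astype('uint8'))
for i in range(1,n):
    if st[i,4]>15: print(st[i],ce[i].round(1),np.median(P[l==i],0).round(3),P[l==i].max(0).round(3),P[l==i].min(0).round(3))
b=cv2.resize(s[195:285,235:385,::-1],None,fx=5.3,fy=5.3,interpolation=cv2.INTER_CUBIC); cv2.imwrite('pics/c2.png',b)
E
```

```text
(331, 237) [ 0.4945 -0.1076  0.0052]
(220, 240) [0.4642 0.1327 0.0008]
(250, 300) [ 0.3438  0.0524 -0.0005]
(335, 232) [ 0.4935 -0.1075  0.075 ]
(267, 279) [0.3879 0.0189 0.0581]
(286, 185) [0.5904 0.0007 0.0442]
[399 165  11  19 168] [404.7 173.5] [ 0.643 -0.251  0.036] [ 0.666 -0.246  0.067] [ 0.63  -0.269  0.01 ]
[279 176  12  16 149] [284.5 184. ] [0.592 0.004 0.043] [0.607 0.016 0.077] [ 0.584 -0.008  0.011]
[ 189  185   59  102 1336] [216.1 235.1] [0.475 0.151 0.033] [0.578 0.181 0.044] [0.36  0.07  0.008]
[162 207  12  61 241] [167.9 238.6] [0.454 0.243 0.01 ] [0.525 0.25  0.016] [0.393 0.236 0.008]
[ 288  208   93   58 2874] [331.9 236.2] [ 0.494 -0.107  0.019] [ 0.549 -0.012  0.079] [ 0.441 -0.201  0.008]
[261 272  13  13 131] [267.  277.8] [0.391 0.019 0.042] [0.404 0.033 0.07 ] [0.38  0.008 0.008]
```

View pics/c1.png

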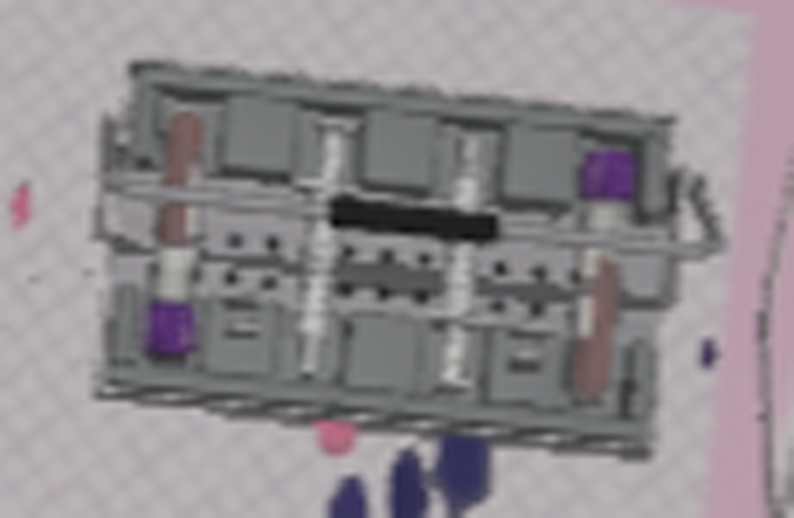

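View pics/c2.png

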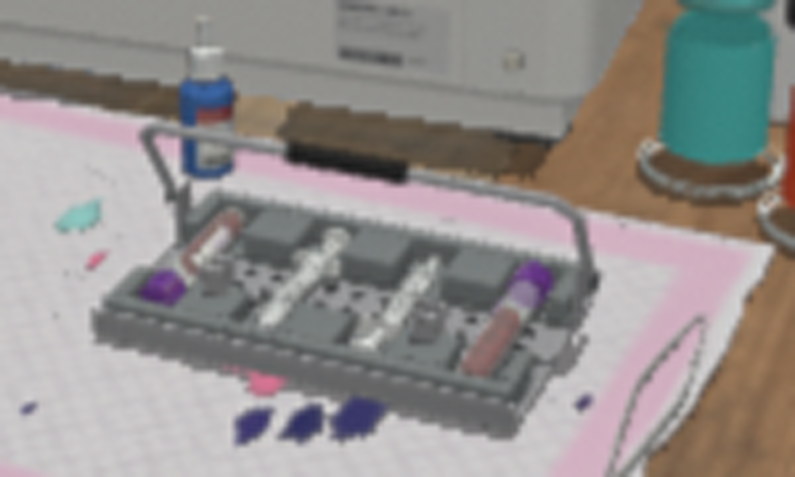

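The tubes lie in the outermost pockets. In the left one (c1 175,235) the cap points toward the robot. In the right one (c1 603,275) the cap points away. The syringes are in the middle pockets. The bar leans forward over the trough, with its sleeve at c1 (413,218).

```bash
cat >> h.py <<'E'
def go(x,y,z,yaw):
    """world target -> tx,ty,tz (cm), spin; yaw = angle of tool y from world y"""
    from scipy.spatial.transform import Rotation as Ro
    o=monitor.get_obs();q=o['tcp_rot'];R=Ro.from_quat([q[1],q[2],q[3],q[0]]).as_matrix()
    s=R.T@(np.array([x,y,z])-o['ee_pos'])*100
    a=np.arctan2(-R[0,1],R[1,1]); sp=-((yaw-a+np.pi/2)%np.pi-np.pi/2)
    return s.round(2),round(sp,3)
E
python3 - <<'E'
from h import *
f=np.load('top0.npz');p,d=f['p'],f['d'];P=cloud('top',d);Z=P[...,2]
hsv=cv2.cvtColor(p,cv2.COLOR_RGB2HSV)
reg=np.zeros(Z.shape,bool);reg[200:275,280:390]=1
m=reg&(Z>.016)&(Z<.023)
r=cv2.minAreaRect(P[m][:,:2].astype('f4'));print('cass rect',r)
# caps
m=reg&(hsv[...,0]>130)&(hsv[...,0]<155)&(hsv[...,1]>110)&(Z>.01)
n,l,st,ce=cv2.connectedComponentsWithStats(m.astype('uint8'))
for i in range(1,n):
    if st[i,4]>5: print('cap',st[i],ray('top',ce[i],.019),np.median(P[l==i],0))
# sleeve black
m=reg&(p.max(2)<60)&(Z>.04)
n,l,st,ce=cv2.connectedComponentsWithStats(m.astype('uint8'));i=1+st[1:,4].argmax();print('sleeve',st[i],np.mean(P[l==i],0),P[l==i].max(0),cv2.minAreaRect(P[l==i][:,:2].astype('f4')))
# dish
reg=np.zeros(Z.shape,bool);reg[180:295,180:255]=1
m=reg&(Z>.036)&(Z<.05);print('rim',m.sum(),cv2.minAreaRect(P[m][:,:2].astype('f4')))
m=reg&(hsv[...,1]>15)&(p.min(2)>190)
print(p[235,220],p[235,247],p[235,200])
m=reg&(Z>-.006)&(Z<.008)
for x in np.arange(.37,.58,.02):
    s=reg&(abs(P[...,0]-x)<.002)&(Z>.034);print(round(x,2),'rim y',np.sort(P[s][:,1]).round(3)[[0,-1]] if s.any() else '', [ (round(float(P[v,u,1]),3),round(float(P[v,u,2]),3)) for v,u in np.argwhere(reg&(abs(P[...,0]-x)<.0012))[::2]][:26])
an=P[130:175,230:400];print('analyser min x at z<.25', an[(an[...,2]>.1)&(an[...,2]<.3)].min(0))
cv2.imwrite('pics/d1.png',cv2.resize(p[180:295,165:260,::-1],None,fx=5,fy=5,interpolation=cv2.INTER_CUBIC))
E
```

```text
cass rect ((0.4946531653404236, -0.10663248598575592), (0.1736181080341339, 0.10655154287815094), 89.69481658935547)
cap [362 222   5   7  28] [[ 0.52607927 -0.17429631  0.019     ]] [ 0.5256617  -0.17390791  0.02189588]
cap [297 244   6   7  36] [[ 0.46415578 -0.04020857  0.019     ]] [ 0.46432556 -0.03996088  0.02144873]
sleeve [323 229  24   6  97] [ 0.49437096 -0.10619287  0.07497943] [ 0.4991533  -0.08298478  0.07935929] ((0.49478188157081604, -0.10634615272283554), (0.04674259200692177, 0.008661509491503239), 89.74209594726562)
rim 522 ((0.4653289318084717, 0.1197691485285759), (0.09817613661289215, 0.2196585237979889), 82.69664001464844)
[205 202 190] [142 139 135] [180 175 178]
0.37 rim y [0.133 0.178] [(0.206, 0.001), (0.202, -0.001), (0.198, 0.0), (0.176, 0.039), (0.195, -0.001), (0.191, -0.001), (0.178, 0.04), (0.174, 0.037), (0.171, 0.034), (0.167, 0.031), (0.163, 0.03), (0.16, 0.035), (0.156, 0.034), (0.151, 0.037), (0.147, 0.041), (0.143, 0.041), (0.139, 0.037), (0.139, 0.038), (0.142, -0.003), (0.137, -0.001), (0.133, 0.001), (0.133, -0.001), (0.128, 0.002), (0.125, -0
[... 3800 characters left out ...]
0.186, -0.003), (0.18, 0.001), (0.176, -0.001), (0.172, -0.0), (0.167, 0.002), (0.152, 0.01), (0.115, 0.024), (0.174, -0.003), (0.169, -0.001), (0.151, 0.002), (0.123, 0.011), (0.117, 0.018)]
0.57 rim y [0.12  0.154] [(0.152, 0.04), (0.146, 0.037), (0.236, -0.002), (0.232, -0.002), (0.224, 0.002), (0.146, 0.036), (0.142, 0.034), (0.137, 0.036), (0.133, 0.036), (0.128, 0.039), (0.124, 0.04), (0.232, -0.003), (0.227, -0.003), (0.22, -0.002), (0.216, -0.003), (0.211, -0.001), (0.206, -0.001), (0.138, 0.031), (0.12, 0.038), (0.202, -0.002), (0.198, -0.002), (0.19, 0.002), (0.186, 0.0), (0.181, 0.001), (0.183, -0.001), (0.179, -0.003)]
analyser min x at z<.25 [ 0.63660107 -0.22122633  0.1000441 ]
```

View pics/d1.png

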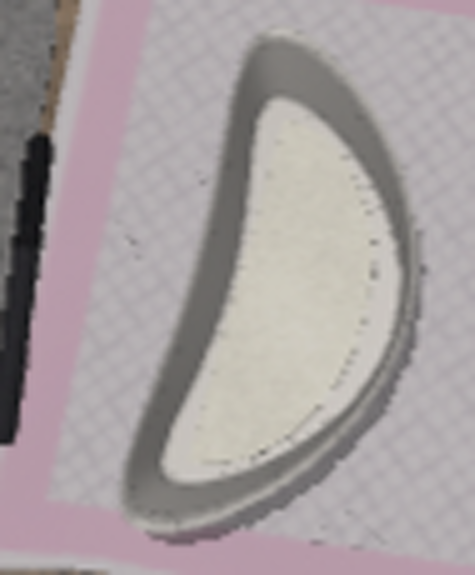

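The dish crop shows the D-shaped bottom. Its left edge runs (163,460)-(235,270)-(250,190), the top is (275,98), and the bulge on the right is at (400,290). I'll work out where the tubes fit with finger room, along with the first move.

Run:
```python
from h import *
from scipy.optimize import differential_evolution as DE
px=np.array([(275,98),(300,110),(340,140),(385,200),(402,290),(385,330),(350,375),(300,420),(240,455),(185,478),(166,470),(163,455),(190,380),(235,270),(250,190),(258,130)])/5+[165,180]-.4
W=ray('top',px,.004)[:,:2]; print(W.round(3).tolist())
poly=(W*1e4).astype('f4').reshape(-1,1,2)
def box(c,th,l,w): # l along tube
    u=np.array([np.cos(th),np.sin(th)]);v=np.array([-u[1],u[0]])
    return np.array([c+a*l/2*u+b*w/2*v for a in(-1,0,1) for b in(-1,0,1)])
def ins(B):return min(cv2.pointPolygonTest(poly,(float(b[0]*1e4),float(b[1]*1e4)),True) for b in B)/1e4
def sep(c1,t1,l1,w1,c2,t2,l2,w2): # SAT clearance
    best=-1
    for t in(t1,t1+np.pi/2,t2,t2+np.pi/2):
        a=np.array([np.cos(t),np.sin(t)]);A=box(c1,t1,l1,w1)@a;B=box(c2,t2,l2,w2)@a
        best=max(best,A.min()-B.max(),B.min()-A.max())
    return best
F=.053
def cost(p):
    a,b=p[:2],p[3:5]
    return -min(ins(box(a,p[2],.08,.016)),ins(box(b,p[5],.08,.016)),ins(box(a,p[2],.016,F)),ins(box(b,p[5],.016,F)),sep(a,p[2],.08,.016,b,p[5],.08,.016),sep(a,p[2],.08,.016,b,p[5],.016,F))
r=DE(cost,[(.40,.47),(.1,.16),(-1,1),(.47,.54),(.1,.16),(-1,1)],seed=1,maxiter=150,popsize=12);print(r.x.round(4),r.fun)
f=np.load('top0.npz');P=cloud('top',f['d'])
Q=P[(P[...,2]>.07)&(P[...,1]<-.12)&(P[...,0]>.3)&(P[...,0]<.6)];print('obst y max',Q[:,1].max())
print(go(.435,-.107,.2,0))
```

```text
[[0.555, 0.145], [0.55, 0.134], [0.538, 0.114], [0.513, 0.091], [0.474, 0.079], [0.456, 0.084], [0.435, 0.096], [0.414, 0.115], [0.397, 0.139], [0.385, 0.161], [0.387, 0.169], [0.393, 0.172], [0.426, 0.165], [0.476, 0.152], [0.512, 0.151], [0.539, 0.151]]
[ 0.4385  0.1319 -0.7486  0.4937  0.1153  0.7681] -0.001877158248990871
obst y max -0.12005312886144251
(array([-44.  , -56.53,   1.89]), np.float64(-0.43))
```

Request:
play_rows([
  {"claw": 1, "tx": -30.5, "ty": -23.4, "tz": 1, "spin": -0.1},
  {"claw": 1, "tx": -30.5, "ty": -23.4, "tz": 1, "spin": -0.2},
  {"claw": 1, "tx": -30.5, "ty": -23.4, "tz": 1.9, "spin": -0.3},
  {"claw": 1, "tx": -30.5, "ty": -23.4, "tz": 1.9, "spin": -0.43},
  {"claw": 1, "tx": -30.5, "ty": -23.4, "tz": 1.9, "spin": -0.43},
  {"claw": 1, "tx": -30.5, "ty": -23.4, "tz": 1.9, "spin": -0.43},
  {"claw": 1, "tx": -30.5, "ty": -23.4, "tz": 1.9, "spin": -0.43},
  {"claw": 1, "tx": -30.5, "ty": -23.4, "tz": 1.9, "spin": -0.43},
  {"claw": 1, "tx": -44, "ty": -56.5, "tz": 1.9, "spin": -0.43},
  {"claw": 1, "tx": -44, "ty": -56.5, "tz": 1.9, "spin": -0.43},
  {"claw": 1, "tx": -44, "ty": -56.5, "tz": 1.9, "spin": -0.43},
  {"claw": 1, "tx": -44, "ty": -56.5, "tz": 1.9, "spin": -0.43},
  {"claw": 1, "tx": -44, "ty": -56.5, "tz": 1.9, "spin": -0.43},
  {"claw": 1, "tx": -44, "ty": -56.5, "tz": 1.9, "spin": -0.43},
  {"claw": 1, "tx": -44, "ty": -56.5, "tz": 1.9, "spin": -0.43},
  {"claw": 1, "tx": -44, "ty": -56.5, "tz": 1.9, "spin": -0.43},
  {"claw": 1, "tx": -44, "ty": -56.5, "tz": 1.9, "spin": -0.43},
], squeeze=10)

```text
time: 1.8
ee_pos: [0.4348, -0.108, 0.1994]
tcp_rot: [-0.0, 0.002, 1.0, -0.0]
contact_force: [-1.1, 0.3, 0.5]
opening: 0.0006
grip_force: 0.0
```

Request:
play_rows([
  {"claw": 1, "tz": 5},
  {"claw": 1, "tz": 10},
  {"claw": 1, "tz": 15},
  {"claw": 1, "tz": 15},
  {"claw": 1, "tz": 15, "tx": -2},
  {"claw": 1, "tz": 15, "tx": -4},
  {"claw": 1, "tz": 15, "tx": -5},
  {"claw": 1, "tz": 15, "tx": -6},
  {"claw": 1, "tz": 15, "tx": -7},
  {"claw": 1, "tz": 15, "tx": -8},
  {"claw": 1, "tz": 15, "tx": -9},
  {"claw": 1, "tz": 15, "tx": -9.6},
  {"claw": 1, "tz": 15, "tx": -10.2},
  {"claw": 1, "tz": 15, "tx": -10.2},
])

```text
$.plan[0]: bad value
```

Run:
```python
from h import *
p,d=optics.grab_frame('top');P=cloud('top',d)
cv2.imwrite('pics/top1.png',cv2.resize(p[150:300,230:400,::-1],None,fx=4,fy=4,interpolation=cv2.INTER_CUBIC))
Q=P[(P[...,2]>.085)&(P[...,1]<-.2)&(P[...,0]>.3)&(P[...,0]<.58)];print('obst y max',Q[:,1].max())
from scipy.optimize import differential_evolution as DE
W=np.array([[0.555, 0.145], [0.55, 0.134], [0.538, 0.114], [0.513, 0.091], [0.474, 0.079], [0.456, 0.084], [0.435, 0.096], [0.414, 0.115], [0.397, 0.139], [0.385, 0.161], [0.387, 0.169], [0.393, 0.172], [0.426, 0.165], [0.476, 0.152], [0.512, 0.151], [0.539, 0.151]])
poly=(W*1e4).astype('f4').reshape(-1,1,2)
def box(c,th,l,w,o=0):
    u=np.array([np.cos(th),np.sin(th)]);v=np.array([-u[1],u[0]])
    return np.array([c+o*u+a*l/2*u+b*w/2*v for a in(-1,0,1) for b in(-1,0,1)])
def ins(B):return min(cv2.pointPolygonTest(poly,(float(b[0]*1e4),float(b[1]*1e4)),True) for b in B)/1e4
def sep(A0,B0,t1,t2):
    best=-1
    for t in(t1,t1+np.pi/2,t2,t2+np.pi/2):
        a=np.array([np.cos(t),np.sin(t)]);A=A0@a;B=B0@a
        best=max(best,A.min()-B.max(),B.min()-A.max())
    return best
F=.051
def cost(p):
    a,b=p[:2],p[3:5]
    TA,TB=box(a,p[2],.08,.016),box(b,p[5],.08,.016);FA,FB=box(a,p[2],.016,F,p[6]),box(b,p[5],.016,F,p[7])
    return -min(ins(TA),ins(TB),ins(FA)+.001,ins(FB)+.001,sep(TA,TB,p[2],p[5]),sep(TA,FB,p[2],p[5]))
r=DE(cost,[(.40,.47),(.1,.16),(-1.2,1.2),(.46,.54),(.1,.16),(-1.2,1.2),(-.01,.01),(-.01,.01)],seed=1,maxiter=200,popsize=12);print(r.x.round(4),r.fun)
```

```text
obst y max -0.2981837809842686
[ 0.4449  0.1243 -0.9059  0.4869  0.1271 -0.5024 -0.0099  0.0099] -0.0037484583428852914
```

View pics/top1.png

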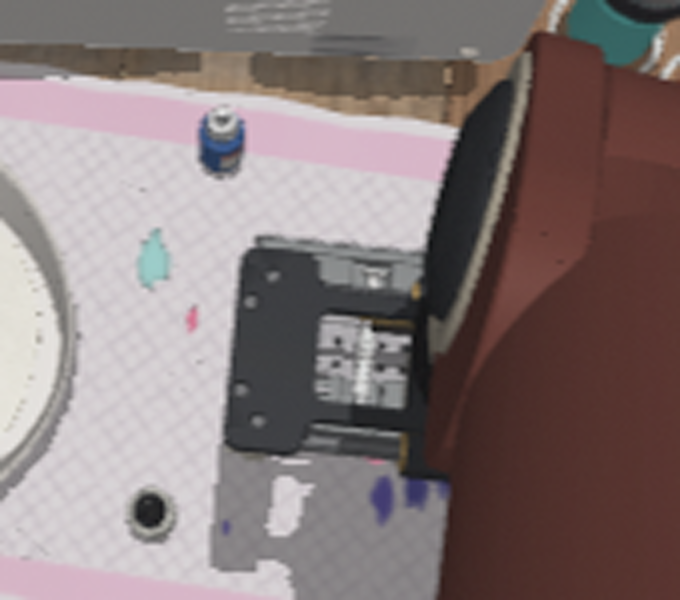

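The picture shows the tool still above the cassette: the move was refused, probably because every row needs all the fields. The microscope is clear of the gripper, at y < -0.298.

Request:
play_rows([
  {"claw": 1, "tx": 0, "ty": 0, "tz": 5, "spin": 0},
  {"claw": 1, "tx": 0, "ty": 0, "tz": 10, "spin": 0},
  {"claw": 1, "tx": 0, "ty": 0, "tz": 15, "spin": 0},
  {"claw": 1, "tx": 0, "ty": 0, "tz": 15, "spin": 0},
  {"claw": 1, "tx": -2, "ty": 0, "tz": 15, "spin": 0},
  {"claw": 1, "tx": -4, "ty": 0, "tz": 15, "spin": 0},
  {"claw": 1, "tx": -5, "ty": 0, "tz": 15, "spin": 0},
  {"claw": 1, "tx": -6, "ty": 0, "tz": 15, "spin": 0},
  {"claw": 1, "tx": -7, "ty": 0, "tz": 15, "spin": 0},
  {"claw": 1, "tx": -8, "ty": 0, "tz": 15, "spin": 0},
  {"claw": 1, "tx": -9, "ty": 0, "tz": 15, "spin": 0},
  {"claw": 1, "tx": -9.6, "ty": 0, "tz": 15, "spin": 0},
  {"claw": 1, "tx": -10.2, "ty": 0, "tz": 15, "spin": 0},
  {"claw": 1, "tx": -10.2, "ty": 0, "tz": 15, "spin": 0},
])

```text
time: 3.25
ee_pos: [0.5384, -0.1061, 0.0495]
tcp_rot: [0.001, -0.0, 1.0, -0.0]
contact_force: [-0.7, 0.1, 0.1]
opening: 0.0007
grip_force: 0.0
```

Run:
```python
from h import *
o=monitor.get_obs();print(o['joint_positions'].round(2) if hasattr(o['joint_positions'],'round') else o['joint_positions'])
p,d=optics.grab_frame('scene')
cv2.imwrite('pics/s1.png',cv2.resize(p[100:300,180:440,::-1],None,fx=3,fy=3,interpolation=cv2.INTER_CUBIC))
```

```text
[ 0.17  0.68 -0.02  1.89  0.02  0.57  1.71]
```

View pics/s1.png

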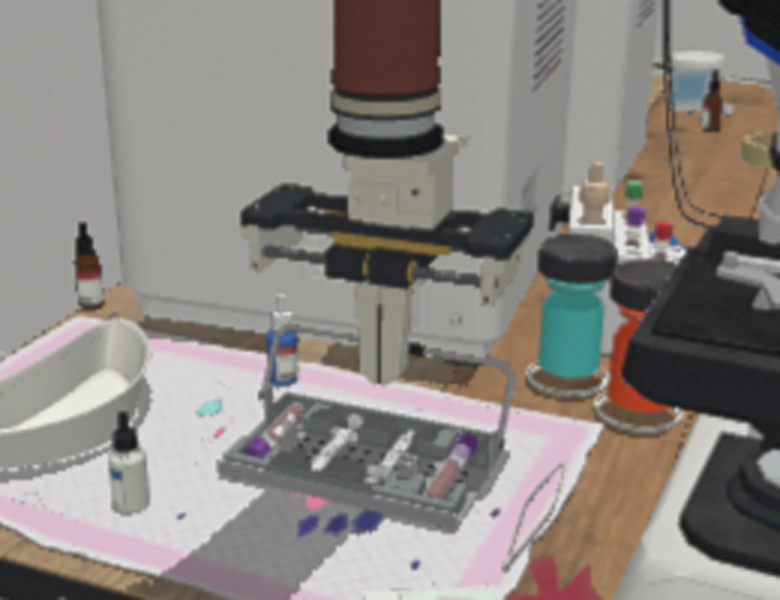

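The bar is swung back behind the trough at about 2.07 rad, and both tubes are free. In s1, the tube in the left pocket is at (275,430) and the one in the right pocket at (452,465). Next is the left tube, gripped 8 mm nearer the robot than its middle.

Request:
play_rows([
  {"claw": 1, "tx": 2, "ty": 0, "tz": 0, "spin": 0},
  {"claw": 0.44, "tx": 4, "ty": 0, "tz": -4, "spin": 0},
  {"claw": 0.44, "tx": 5.1, "ty": 4, "tz": -6, "spin": 0},
  {"claw": 0.44, "tx": 5.1, "ty": 6.6, "tz": -6, "spin": 0},
  {"claw": 0.44, "tx": 5.1, "ty": 6.6, "tz": -6, "spin": 0},
  {"claw": 0.44, "tx": 5.1, "ty": 6.6, "tz": -3, "spin": 0},
  {"claw": 0.44, "tx": 5.1, "ty": 6.6, "tz": 0, "spin": 0},
  {"claw": 0.44, "tx": 5.1, "ty": 6.6, "tz": 1, "spin": 0},
  {"claw": 0.44, "tx": 5.1, "ty": 6.6, "tz": 2, "spin": 0},
  {"claw": 0.44, "tx": 5.1, "ty": 6.6, "tz": 2, "spin": 0},
])

```text
time: 4.3
ee_pos: [0.4861, -0.0406, 0.029]
tcp_rot: [-0.001, 0.0, 1.0, -0.0]
contact_force: [-0.9, 0.1, 0.4]
opening: 0.0259
grip_force: 0.0
```

Request:
play_rows([
  {"claw": 0.44, "tx": -0.1, "ty": 0, "tz": 1, "spin": 0},
  {"claw": 0.44, "tx": -0.1, "ty": 0, "tz": 1.7, "spin": 0},
  {"claw": 0.44, "tx": -0.1, "ty": 0, "tz": 1.95, "spin": 0},
  {"claw": 0.44, "tx": -0.1, "ty": 0, "tz": 1.95, "spin": 0},
  {"claw": 1, "tx": -0.1, "ty": 0, "tz": 1.95, "spin": 0},
  {"claw": 1, "tx": -0.1, "ty": 0, "tz": 1.95, "spin": 0},
  {"claw": 1, "tx": -0.1, "ty": 0, "tz": 1.95, "spin": 0},
  {"claw": 1, "tx": -0.1, "ty": 0, "tz": 1.95, "spin": 0},
  {"claw": 1, "tx": -0.1, "ty": 0, "tz": 1.95, "spin": 0},
], squeeze=8)

```text
time: 5.2
ee_pos: [0.4876, -0.0401, 0.0104]
tcp_rot: [0.0, -0.0, 1.0, -0.0]
contact_force: [-0.4, -0.2, 2.1]
opening: 0.0126
grip_force: 8.0
```

Request:
play_rows([
  {"claw": 1, "tx": 0, "ty": 0, "tz": -1, "spin": 0},
  {"claw": 1, "tx": 0, "ty": 0, "tz": -4, "spin": 0},
  {"claw": 1, "tx": 0, "ty": 0, "tz": -8, "spin": 0},
  {"claw": 1, "tx": 0, "ty": 0, "tz": -11, "spin": 0},
  {"claw": 1, "tx": 1, "ty": 4, "tz": -11, "spin": 0.13},
  {"claw": 1, "tx": 2, "ty": 8, "tz": -11, "spin": 0.26},
  {"claw": 1, "tx": 3, "ty": 12, "tz": -11, "spin": 0.39},
  {"claw": 1, "tx": 4, "ty": 15, "tz": -11, "spin": 0.52},
  {"claw": 1, "tx": 4.8, "ty": 17.1, "tz": -11, "spin": 0.65},
  {"claw": 1, "tx": 4.8, "ty": 17.1, "tz": -11, "spin": 0.78},
  {"claw": 1, "tx": 4.8, "ty": 17.1, "tz": -11, "spin": 0.906},
  {"claw": 1, "tx": 4.8, "ty": 17.1, "tz": -11, "spin": 0.906},
  {"claw": 1, "tx": 4.8, "ty": 17.1, "tz": -11, "spin": 0.906},
])

```text
time: 6.5
ee_pos: [0.4392, 0.1309, 0.1205]
tcp_rot: [0.0, 0.436, 0.9, 0.0]
contact_force: [-0.6, -0.2, 0.2]
opening: 0.0121
grip_force: 8.0
```

Run:
```python
from h import *
print(go(.440,.1306,.007,-.906), monitor.get_obs()['ee_pos'],monitor.get_obs()['opening'])
p,d=optics.grab_frame('scene')
cv2.imwrite('pics/s2.png',cv2.resize(p[100:300,120:380,::-1],None,fx=3,fy=3,interpolation=cv2.INTER_CUBIC))
```

```text
(array([-0.07,  0.04, 11.35]), np.float64(0.003)) [0.43923681 0.13092365 0.12050006] 0.012053510284658057
```

View pics/s2.png

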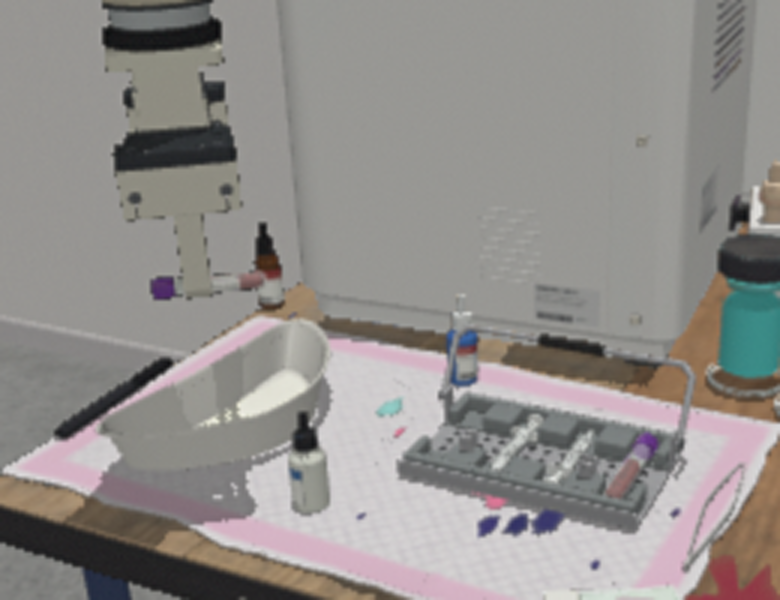

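The tube is held level above the dish at s2 (210,287), with the cap at (162,288). Lowering it slowly.

Request:
play_rows([
  {"claw": 1, "tx": 0, "ty": 0, "tz": 4, "spin": 0},
  {"claw": 1, "tx": 0, "ty": 0, "tz": 7.5, "spin": 0},
  {"claw": 1, "tx": 0, "ty": 0, "tz": 9.5, "spin": 0},
  {"claw": 1, "tx": 0, "ty": 0, "tz": 10.4, "spin": 0},
  {"claw": 1, "tx": 0, "ty": 0, "tz": 10.9, "spin": 0},
  {"claw": 1, "tx": 0, "ty": 0, "tz": 11.1, "spin": 0},
  {"claw": 1, "tx": 0, "ty": 0, "tz": 11.2, "spin": 0},
  {"claw": 1, "tx": 0, "ty": 0, "tz": 11.2, "spin": 0},
  {"claw": 1, "tx": 0, "ty": 0, "tz": 11.2, "spin": 0},
])

```text
time: 7.45
ee_pos: [0.4398, 0.1311, 0.0088]
tcp_rot: [0.0, 0.437, 0.899, 0.0]
contact_force: [-0.3, 0.8, 0.5]
opening: 0.0123
grip_force: 8.0
```

Request:
play_rows([
  {"claw": 1, "tx": 0, "ty": 0, "tz": 0.1, "spin": 0},
  {"claw": 1, "tx": 0, "ty": 0, "tz": 0.15, "spin": 0},
  {"claw": 1, "tx": 0, "ty": 0, "tz": 0.15, "spin": 0},
])

```text
time: 7.75
ee_pos: [0.4393, 0.1309, 0.0067]
tcp_rot: [0.0, 0.438, 0.899, -0.0]
contact_force: [-0.3, 0.1, 0.5]
opening: 0.0124
grip_force: 8.0
```

Request:
play_rows([
  {"claw": 1, "tx": 0, "ty": 0, "tz": 0.05, "spin": 0},
  {"claw": 1, "tx": 0, "ty": 0, "tz": 0.1, "spin": 0},
  {"claw": 1, "tx": 0, "ty": 0, "tz": 0.1, "spin": 0},
])

```text
time: 8.05
ee_pos: [0.4393, 0.1309, 0.0062]
tcp_rot: [-0.0, 0.438, 0.899, 0.0]
contact_force: [-1.3, -0.7, 6.7]
opening: 0.0124
grip_force: 8.0
```

Request:
play_rows([
  {"claw": 1, "tx": 0, "ty": 0, "tz": -0.05, "spin": 0},
  {"claw": 0.66, "tx": 0, "ty": 0, "tz": -0.05, "spin": 0},
  {"claw": 0.64, "tx": 0, "ty": 0, "tz": -0.05, "spin": 0},
  {"claw": 0.64, "tx": 0, "ty": 0, "tz": -0.05, "spin": 0},
  {"claw": 0.64, "tx": 0, "ty": 0, "tz": -1, "spin": 0},
  {"claw": 0.64, "tx": 0, "ty": 0, "tz": -2, "spin": 0},
  {"claw": 0.64, "tx": 0, "ty": 0, "tz": -5, "spin": 0},
  {"claw": 0.64, "tx": 0, "ty": 0, "tz": -10, "spin": 0},
  {"claw": 0.44, "tx": 0, "ty": 0, "tz": -11, "spin": -0.1},
  {"claw": 0.44, "tx": 0, "ty": 0, "tz": -11, "spin": -0.2},
])

```text
time: 9.05
ee_pos: [0.441, 0.1315, 0.119]
tcp_rot: [0.003, 0.344, 0.939, 0.002]
contact_force: [0.7, 0.2, 0.5]
opening: 0.0251
grip_force: 0.0
```

Run:
```python
from h import *
print(go(.503,-.174,.12,0), monitor.get_obs()['ee_pos'])
```

```text
(array([-24.45, -19.33,  -0.12]), np.float64(-0.701)) [0.44103631 0.13145171 0.11895641]
```

Request:
play_rows([
  {"claw": 0.44, "tx": -4, "ty": -3, "tz": -1, "spin": -0.12},
  {"claw": 0.44, "tx": -8, "ty": -6, "tz": -1, "spin": -0.24},
  {"claw": 0.44, "tx": -12, "ty": -9, "tz": -1, "spin": -0.36},
  {"claw": 0.44, "tx": -16, "ty": -12, "tz": -1, "spin": -0.48},
  {"claw": 0.44, "tx": -20, "ty": -15, "tz": -1, "spin": -0.6},
  {"claw": 0.44, "tx": -23, "ty": -18, "tz": -1, "spin": -0.7},
  {"claw": 0.44, "tx": -24.4, "ty": -19.3, "tz": -1, "spin": -0.7},
  {"claw": 0.44, "tx": -24.4, "ty": -19.3, "tz": -1, "spin": -0.7},
  {"claw": 0.44, "tx": -24.4, "ty": -19.3, "tz": -1, "spin": -0.7},
])

```text
time: 9.95
ee_pos: [0.4996, -0.1734, 0.1261]
tcp_rot: [-0.0, 0.003, 1.0, 0.0]
contact_force: [0.5, 1.0, 0.7]
opening: 0.0262
grip_force: 0.0
```

Run:
```python
from h import *
print(go(.5025,-.1735,.03,0), monitor.get_obs()['ee_pos'])
a,_=optics.grab_frame('scene');b,_=optics.grab_frame('top')
a=cv2.resize(a[150:290,150:390,::-1],(700,408),interpolation=cv2.INTER_CUBIC)[:, :];b=b[180:295,165:260,::-1]
b=cv2.resize(b,(157,190),interpolation=cv2.INTER_CUBIC)
c=np.zeros((598,700,3),'uint8');c[:408]=a;c[408:,:157]=b;cv2.imwrite('pics/s3.png',c)
```

```text
(array([-0.29, -0.02,  9.61]), np.float64(-0.006)) [ 0.49962371 -0.17339059  0.12612516]
```

View pics/s3.png

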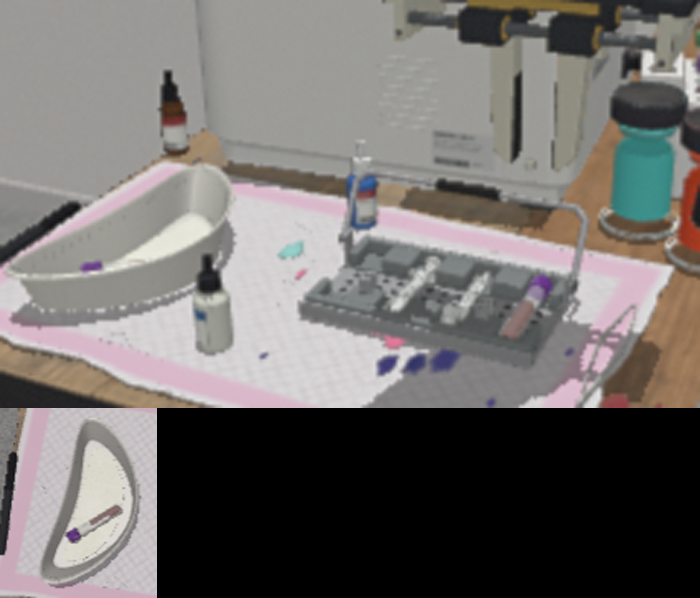

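Tube A lies flat in the dish (inset 95,525). Descending on the right tube.

Request:
play_rows([
  {"claw": 0.44, "tx": -0.3, "ty": 0, "tz": 4, "spin": 0},
  {"claw": 0.44, "tx": -0.3, "ty": 0, "tz": 8, "spin": 0},
  {"claw": 0.44, "tx": -0.3, "ty": 0, "tz": 9.6, "spin": 0},
  {"claw": 0.44, "tx": -0.3, "ty": 0, "tz": 10.6, "spin": 0},
  {"claw": 0.44, "tx": -0.3, "ty": 0, "tz": 11.3, "spin": 0},
  {"claw": 0.44, "tx": -0.3, "ty": 0, "tz": 11.6, "spin": 0},
  {"claw": 0.44, "tx": -0.3, "ty": 0, "tz": 11.6, "spin": 0},
  {"claw": 1, "tx": -0.3, "ty": 0, "tz": 11.6, "spin": 0},
  {"claw": 1, "tx": -0.3, "ty": 0, "tz": 11.6, "spin": 0},
  {"claw": 1, "tx": -0.3, "ty": 0, "tz": 11.6, "spin": 0},
  {"claw": 1, "tx": -0.3, "ty": 0, "tz": 11.6, "spin": 0},
  {"claw": 1, "tx": -0.3, "ty": 0, "tz": 11.6, "spin": 0},
])

```text
time: 11.25
ee_pos: [0.5033, -0.1745, 0.0103]
tcp_rot: [0.001, 0.003, 1.0, -0.0]
contact_force: [-0.8, 0.3, 5.0]
opening: 0.012
grip_force: 8.0
```

Request:
play_rows([
  {"claw": 1, "tx": 0, "ty": 0, "tz": -1, "spin": 0},
  {"claw": 1, "tx": 0, "ty": 0, "tz": -4, "spin": 0},
  {"claw": 1, "tx": 0, "ty": 0, "tz": -8, "spin": 0},
  {"claw": 1, "tx": 0, "ty": 0, "tz": -11, "spin": 0},
  {"claw": 1, "tx": 0, "ty": 4, "tz": -11, "spin": 0.1},
  {"claw": 1, "tx": 0, "ty": 8, "tz": -11, "spin": 0.2},
  {"claw": 1, "tx": 0, "ty": 12, "tz": -11, "spin": 0.3},
  {"claw": 1, "tx": 0, "ty": 16, "tz": -11, "spin": 0.4},
  {"claw": 1, "tx": 0.8, "ty": 20, "tz": -11, "spin": 0.5},
  {"claw": 1, "tx": 0.8, "ty": 24, "tz": -11, "spin": 0.5},
  {"claw": 1, "tx": 0.8, "ty": 28, "tz": -11, "spin": 0.5},
  {"claw": 1, "tx": 0.8, "ty": 29.7, "tz": -11, "spin": 0.5},
  {"claw": 1, "tx": 0.8, "ty": 29.7, "tz": -11, "spin": 0.5},
  {"claw": 1, "tx": 0.8, "ty": 29.7, "tz": -11, "spin": 0.5},
])

```text
time: 12.65
ee_pos: [0.4963, 0.1218, 0.1198]
tcp_rot: [-0.0, 0.25, 0.968, -0.001]
contact_force: [-0.5, -0.5, 0.5]
opening: 0.0121
grip_force: 8.0
```

Run:
```python
from h import *
print(go(.4948,.1228,.008,-.502), monitor.get_obs()['ee_pos'])
```

```text
(array([ 0.19,  0.03, 11.18]), np.float64(-0.004)) [0.4963451  0.12176975 0.11975061]
```

Request:
play_rows([
  {"claw": 1, "tx": 0.15, "ty": 0, "tz": 4, "spin": 0},
  {"claw": 1, "tx": 0.15, "ty": 0, "tz": 7.5, "spin": 0},
  {"claw": 1, "tx": 0.15, "ty": 0, "tz": 9.5, "spin": 0},
  {"claw": 1, "tx": 0.15, "ty": 0, "tz": 10.4, "spin": 0},
  {"claw": 1, "tx": 0.15, "ty": 0, "tz": 10.9, "spin": 0},
  {"claw": 1, "tx": 0.15, "ty": 0, "tz": 11.1, "spin": 0},
  {"claw": 1, "tx": 0.15, "ty": 0, "tz": 11.2, "spin": 0},
  {"claw": 1, "tx": 0.15, "ty": 0, "tz": 11.25, "spin": 0},
  {"claw": 1, "tx": 0.15, "ty": 0, "tz": 11.25, "spin": 0},
])

```text
time: 13.55
ee_pos: [0.4957, 0.1236, 0.0078]
tcp_rot: [0.001, 0.25, 0.968, 0.0]
contact_force: [-0.6, -0.0, 0.3]
opening: 0.0123
grip_force: 8.0
```

Request:
play_rows([
  {"claw": 1, "tx": 0, "ty": 0, "tz": 0.05, "spin": 0},
  {"claw": 1, "tx": 0, "ty": 0, "tz": 0.1, "spin": 0},
  {"claw": 1, "tx": 0, "ty": 0, "tz": 0.13, "spin": 0},
  {"claw": 1, "tx": 0, "ty": 0, "tz": 0.13, "spin": 0},
])

```text
time: 13.95
ee_pos: [0.4954, 0.1236, 0.0062]
tcp_rot: [0.0, 0.25, 0.968, 0.0]
contact_force: [-0.8, -0.2, 4.6]
opening: 0.0122
grip_force: 8.0
```

Request:
play_rows([
  {"claw": 1, "tx": 0, "ty": 0, "tz": -0.05, "spin": 0},
  {"claw": 0.66, "tx": 0, "ty": 0, "tz": -0.05, "spin": 0},
  {"claw": 0.64, "tx": 0, "ty": 0, "tz": -0.05, "spin": 0},
  {"claw": 0.64, "tx": 0, "ty": 0, "tz": -0.05, "spin": 0},
  {"claw": 0.64, "tx": 0, "ty": 0, "tz": -1, "spin": 0},
  {"claw": 0.64, "tx": 0, "ty": 0, "tz": -2, "spin": 0},
  {"claw": 0.64, "tx": 0, "ty": 0, "tz": -5, "spin": 0},
  {"claw": 0.64, "tx": 0, "ty": 0, "tz": -10, "spin": 0},
  {"claw": 1, "tx": 0, "ty": 0, "tz": -15, "spin": -0.1},
  {"claw": 1, "tx": 0, "ty": 0, "tz": -15, "spin": -0.2},
  {"claw": 1, "tx": 0, "ty": 0, "tz": -15, "spin": -0.2},
])

```text
time: 15.05
ee_pos: [0.4961, 0.1237, 0.1584]
tcp_rot: [0.002, 0.152, 0.988, 0.001]
contact_force: [0.1, 0.0, -0.6]
opening: 0.0011
grip_force: 0.0
```

Run:
```python
from h import *
print(go(.58,-.1067,.16,0), monitor.get_obs()['ee_pos'])
```

```text
(array([-14.94, -19.44,  -0.16]), np.float64(-0.306)) [0.49612156 0.12365356 0.15836387]
```

Request:
play_rows([
  {"claw": 1, "tx": -4, "ty": -5, "tz": 0, "spin": -0.1},
  {"claw": 1, "tx": -8, "ty": -10, "tz": 0, "spin": -0.2},
  {"claw": 1, "tx": -12, "ty": -15, "tz": 0, "spin": -0.306},
  {"claw": 1, "tx": -14.7, "ty": -19.3, "tz": 0, "spin": -0.306},
  {"claw": 1, "tx": -14.7, "ty": -19.3, "tz": 0, "spin": -0.306},
  {"claw": 1, "tx": -14.7, "ty": -19.3, "tz": 0, "spin": -0.306},
  {"claw": 1, "tx": -14.7, "ty": -19.3, "tz": 0, "spin": -0.306},
])

```text
time: 15.75
ee_pos: [0.5762, -0.1057, 0.1546]
tcp_rot: [-0.002, 0.002, 1.0, 0.0]
contact_force: [-0.1, 0.9, 0.1]
opening: 0.0004
grip_force: 0.0
```

Run:
```python
from h import *
print(monitor.get_obs()['ee_pos'],go(.578,-.1067,.055,0))
a,_=optics.grab_frame('scene');b,_=optics.grab_frame('top')
a=cv2.resize(a[150:290,150:390,::-1],(560,326),interpolation=cv2.INTER_CUBIC);b=cv2.resize(b[170:295,175:400,::-1],(490,272),interpolation=cv2.INTER_CUBIC)
c=np.zeros((598,560,3),'uint8');c[:326]=a;c[326:,:490]=b;cv2.imwrite('pics/s4.png',c)
```

```text
[ 0.57621972 -0.10573173  0.15458166] (array([-0.21, -0.1 ,  9.96]), np.float64(-0.004))
```

View pics/s4.png

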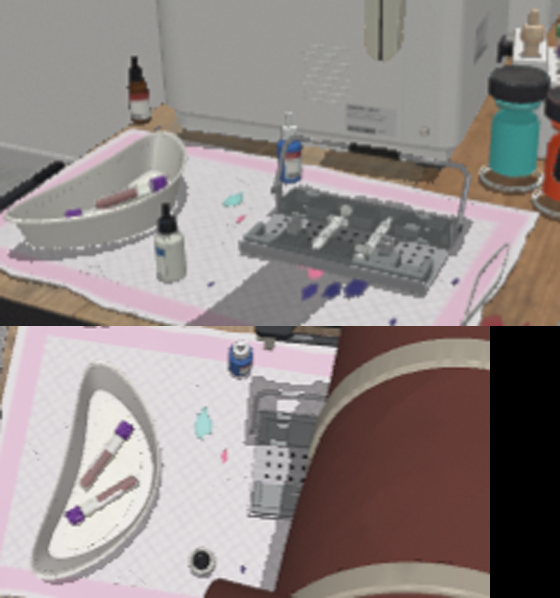

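Both tubes lie flat and apart in the dish (s4 105,455 and 103,500), the syringes are in their pockets and the bar stands back. Next I swing the bar over.

Request:
play_rows([
  {"claw": 1, "tx": -0.1, "ty": -0.1, "tz": 3, "spin": 0},
  {"claw": 1, "tx": -0.1, "ty": -0.1, "tz": 6, "spin": 0},
  {"claw": 1, "tx": -0.1, "ty": -0.1, "tz": 9, "spin": 0},
  {"claw": 1, "tx": -0.1, "ty": -0.1, "tz": 10, "spin": 0},
  {"claw": 1, "tx": -0.1, "ty": -0.1, "tz": 10, "spin": 0},
  {"claw": 1, "tx": 1, "ty": -0.1, "tz": 10, "spin": 0},
  {"claw": 1, "tx": 2, "ty": -0.1, "tz": 10, "spin": 0},
  {"claw": 1, "tx": 3, "ty": -0.1, "tz": 10, "spin": 0},
  {"claw": 1, "tx": 4, "ty": -0.1, "tz": 10, "spin": 0},
  {"claw": 1, "tx": 5, "ty": -0.1, "tz": 10, "spin": 0},
  {"claw": 1, "tx": 6, "ty": -0.1, "tz": 10, "spin": 0},
  {"claw": 1, "tx": 7, "ty": -0.1, "tz": 10, "spin": 0},
  {"claw": 1, "tx": 7.8, "ty": -0.1, "tz": 10, "spin": 0},
  {"claw": 1, "tx": 8.4, "ty": -0.1, "tz": 10, "spin": 0},
  {"claw": 1, "tx": 8.4, "ty": -0.1, "tz": 10, "spin": 0},
])

```text
time: 17.35
ee_pos: [0.4939, -0.1059, 0.056]
tcp_rot: [0.001, -0.0, 1.0, -0.0]
contact_force: [3.2, -0.8, -2.2]
opening: 0.0003
grip_force: 1.4
```

Request:
play_rows([
  {"claw": 1, "tx": -0.6, "ty": 0, "tz": 0, "spin": 0},
  {"claw": 1, "tx": -0.6, "ty": 0, "tz": -3, "spin": 0},
  {"claw": 1, "tx": 1, "ty": 0, "tz": -3, "spin": 0},
  {"claw": 1, "tx": 1.8, "ty": 0, "tz": -3, "spin": 0},
  {"claw": 1, "tx": 1.8, "ty": 0, "tz": -3, "spin": 0},
  {"claw": 1, "tx": 1.8, "ty": 0, "tz": -2, "spin": 0},
  {"claw": 1, "tx": 1.8, "ty": 0, "tz": -1, "spin": 0},
  {"claw": 1, "tx": 1.9, "ty": 0, "tz": -0.5, "spin": 0},
  {"claw": 1, "tx": 2, "ty": 0, "tz": 0, "spin": 0},
  {"claw": 1, "tx": 2.2, "ty": 0, "tz": 0.5, "spin": 0},
  {"claw": 1, "tx": 2.3, "ty": 0, "tz": 1, "spin": 0},
  {"claw": 1, "tx": 2.4, "ty": 0, "tz": 1.5, "spin": 0},
  {"claw": 1, "tx": 2.4, "ty": 0, "tz": 1.9, "spin": 0},
  {"claw": 1, "tx": 2.4, "ty": 0, "tz": 1.9, "spin": 0},
])

```text
time: 18.75
ee_pos: [0.4693, -0.1058, 0.0364]
tcp_rot: [-0.0, -0.0, 1.0, 0.0]
contact_force: [0.1, -0.4, -0.3]
opening: 0.0005
grip_force: 0.0
```

Request:
play_rows([
  {"claw": 1, "tx": 0, "ty": 0, "tz": 0.2, "spin": 0},
  {"claw": 1, "tx": 0, "ty": 0, "tz": 0.4, "spin": 0},
  {"claw": 1, "tx": 0, "ty": 0, "tz": 0.4, "spin": 0},
])

```text
time: 19.05
ee_pos: [0.4695, -0.1058, 0.0328]
tcp_rot: [0.0, -0.0, 1.0, -0.0]
contact_force: [-0.4, 0.7, 0.7]
opening: 0.0005
grip_force: 0.0
```

Run:
```python
from h import *
a,_=optics.grab_frame('scene')
cv2.imwrite('pics/s5.png',cv2.resize(a[190:290,220:380,::-1],(800,500),interpolation=cv2.INTER_CUBIC))
```

```text
(no output)
```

View pics/s5.png

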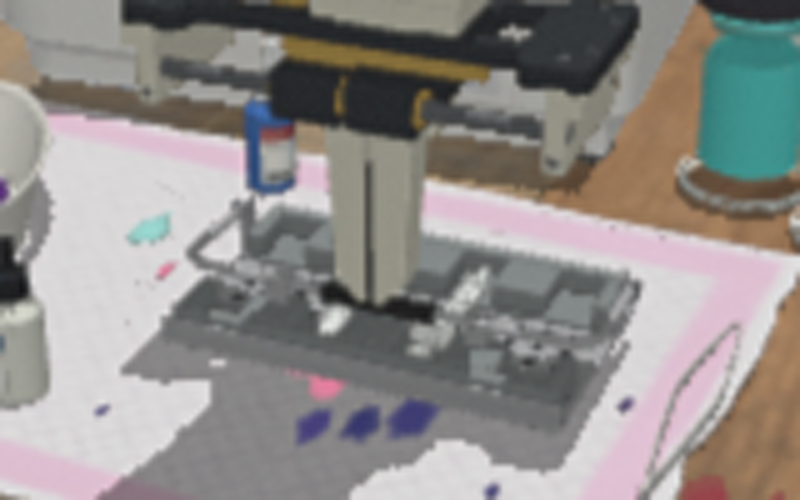

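The bar is down under the fingertips (sleeve at 380,300 in s5) and entering the clips. I'll press it home.

Request:
play_rows([
  {"claw": 1, "tx": 0, "ty": 0, "tz": 0.1, "spin": 0},
  {"claw": 1, "tx": 0, "ty": 0, "tz": 0.2, "spin": 0},
  {"claw": 1, "tx": 0, "ty": 0, "tz": 0.3, "spin": 0},
  {"claw": 1, "tx": 0, "ty": 0, "tz": 0.3, "spin": 0},
])

```text
time: 19.5
ee_pos: [0.4695, -0.1059, 0.0305]
tcp_rot: [0.0, -0.0, 1.0, -0.0]
contact_force: [-1.7, 0.1, 6.0]
opening: 0.0008
grip_force: 3.3
```

Request:
play_rows([
  {"claw": 1, "tx": 0, "ty": 0, "tz": 0.1, "spin": 0},
  {"claw": 1, "tx": 0, "ty": 0, "tz": 0.2, "spin": 0},
  {"claw": 1, "tx": 0, "ty": 0, "tz": 0.2, "spin": 0},
])

```text
time: 19.8
ee_pos: [0.4695, -0.1059, 0.0301]
tcp_rot: [0.001, -0.0, 1.0, -0.0]
contact_force: [-3.4, 0.8, 20.4]
opening: 0.0006
grip_force: 10.2
```

Request:
play_rows([
  {"claw": 1, "tx": 0, "ty": 0, "tz": -0.3, "spin": 0},
  {"claw": 1, "tx": 0, "ty": 0, "tz": -3, "spin": 0},
  {"claw": 1, "tx": 0, "ty": 0, "tz": -8, "spin": 0},
  {"claw": 1, "tx": 0, "ty": 5, "tz": -13, "spin": 0},
  {"claw": 1, "tx": 0, "ty": 10, "tz": -18, "spin": 0},
  {"claw": 1, "tx": 0, "ty": 15, "tz": -18, "spin": 0},
  {"claw": 1, "tx": 0, "ty": 20, "tz": -18, "spin": 0},
  {"claw": 1, "tx": 0, "ty": 25, "tz": -18, "spin": 0},
  {"claw": 1, "tx": 0, "ty": 30, "tz": -18, "spin": 0},
  {"claw": 1, "tx": 0, "ty": 30, "tz": -18, "spin": 0},
])

```text
time: 20.8
ee_pos: [0.4684, 0.1987, 0.208]
tcp_rot: [0.0, -0.002, 1.0, 0.001]
contact_force: [0.6, -0.2, -0.6]
opening: 0.0004
grip_force: 0.0
```

Run:
```python
from h import *
a,_=optics.grab_frame('scene');p,d=optics.grab_frame('top');P=cloud('top',d)
m=np.zeros(d.shape,bool);m[200:275,280:390]=1;m&=(p.max(2)<60)&(P[...,2]>.02)&(P[...,2]<.09)
print(m.sum(),P[m].mean(0) if m.any() else '')
a=cv2.resize(a[190:290,220:380,::-1],(560,350),interpolation=cv2.INTER_CUBIC);b=cv2.resize(p[180:290,270:400,::-1],(295,249),interpolation=cv2.INTER_CUBIC)
c=np.zeros((599,560,3),'uint8');c[:350]=a;c[350:,:295]=b;cv2.imwrite('pics/s6.png',c)
```

```text
92 [ 0.46826636 -0.10665831  0.028401  ]
```

View pics/s6.png

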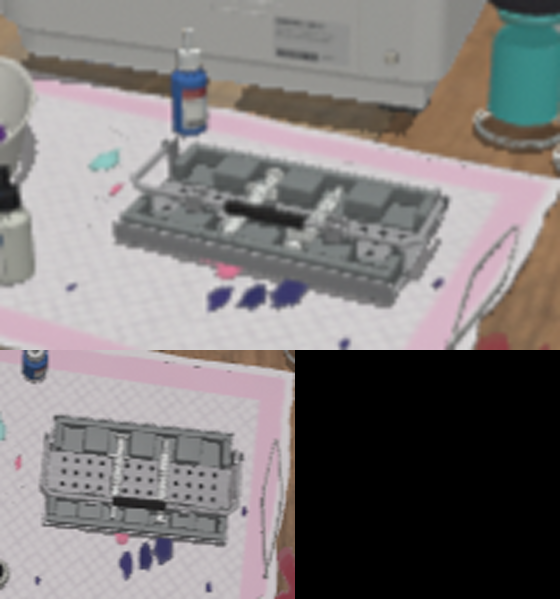

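The bar is closed, with the sleeve at x = -26 mm and its visible top at about z = 28 mm, and the syringes are in their pockets. Handing in.

```bash
python3 -c "
from bench import order
print(order.sign_off())"
```

```text
the job is handed in; nothing more can be done
None
```

I handed the job in at about 21 s: both tubes lie flat in the kidney dish, the bar is pressed to its stop, and the syringes are still in their pockets; sign-off gave no verdict.

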